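Deal the coasters onto two tea trays

TASK

Deal the four round ceramic coasters into the two open-fronted tea trays by sliding them along the shelf, never lifting them off it: one at a time, in turn, the first to the tray with the brass carry handle, the next to the plain tray, and so on, until each tray holds two. Each coaster must end up lying flat on the tray floor, inside the tray rather than sticking out of its open front, and the other things on the shelf must be left where they are.

Things in the scene. Friction and masses are not known exactly. Their poses are not given: they have to be found in the camera images.
- tray_handle: fixed shallow wooden tray open at its front: inside (mm) 165 deep (x) x 108 wide (y), walls 8 thick, 22 high at both sides and back, floor level with the shelf, no sill. Origin: centre of inner floor; +x runs from the open front (x = -82.5) to the back wall's inner face (+82.5). Has a brass carry handle: loop 80 wide behind the back wall, 55 high. Left or right; gets the first coaster.
- tray_plain: fixed shallow wooden tray open at its front: inside (mm) 165 deep (x) x 108 wide (y), walls 8 thick, 22 high at both sides and back, floor level with the shelf, no sill. Origin: centre of inner floor; +x runs from the open front (x = -82.5) to the back wall's inner face (+82.5). No handle; gets the second coaster.
- tray_handle_mouth (a point): middle of the open front edge of that tray, at floor level; axes as the tray's
- tray_plain_mouth (a point): middle of the open front edge of that tray, at floor level; axes as the tray's
- coaster1: loose round beige ceramic coaster, 72 mm diameter, 12 mm thick, about 110 g, lying flat on the shelf; one of four alike. Origin: centre of its underside. It slides freely on the shelf when pushed at the rim (friction force under 2 N).
- coaster2: loose round beige ceramic coaster, 72 mm diameter, 12 mm thick, about 110 g, lying flat on the shelf; one of four alike. Origin: centre of its underside. It slides freely on the shelf when pushed at the rim (friction force under 2 N).
- coaster3: loose round beige ceramic coaster, 72 mm diameter, 12 mm thick, about 110 g, lying flat on the shelf; one of four alike. Origin: centre of its underside. It slides freely on the shelf when pushed at the rim (friction force under 2 N).
- coaster4: loose round beige ceramic coaster, 72 mm diameter, 12 mm thick, about 110 g, lying flat on the shelf; one of four alike. Origin: centre of its underside. It slides freely on the shelf when pushed at the rim (friction force under 2 N).
- tea_glass: drinking glass, round, 56 mm across the rim, 85 mm tall, stands between the trays; not to be disturbed. Origin: centre of its underside.
- tealight: small metal candle tin, 38 mm across, 17 mm tall, in the middle in front of the gap between the trays; not to be disturbed. Origin: centre of its underside.
- sugar_jar: white jar with a steel lid, 72 mm across, 100 mm tall, beyond the glass; not to be disturbed. Origin: centre of its underside.
- travel_iron: black travel iron, 165 x 80 mm, about 90 mm tall, to the right; not to be disturbed. Origin: centre of its underside.
- clip_hanger: steel clip hanger lying flat, bar 280 mm long along its y, 10 mm thick, far right; not to be disturbed. Origin: centre of its underside (middle of the bar).
- remote: black remote control lying flat, 150 x 45 x 16 mm (long along its x), to the left; not to be disturbed. Origin: centre of its underside.
Things that resemble listed ones, but are neither listed nor needed, are in the scene too. Leave any purple look-alike of the coaster2 alone.

How it is judged:
On the way, in this order (a step that is already met when the one before it is completed fails the run):
1. first coaster in the tray with the handle (((x of coaster1 in the frame of tray_handle between -0.0525 and 0.07 m and y of coaster1 in the frame of tray_handle between -0.045 and 0.045 m and height (world z) of coaster1 below 0.006 m) or (x of coaster2 in the frame of tray_handle between -0.0525 and 0.07 m and y of coaster2 in the frame of tray_handle between -0.045 and 0.045 m and height (world z) of coaster2 below 0.006 m) or (x of coaster3 in the frame of tray_handle between -0.0525 and 0.07 m and y of coaster3 in the frame of tray_handle between -0.045 and 0.045 m and height (world z) of coaster3 below 0.006 m) or (x of coaster4 in the frame of tray_handle between -0.0525 and 0.07 m and y of coaster4 in the frame of tray_handle between -0.045 and 0.045 m and height (world z) of coaster4 below 0.006 m))), for 0.2 s.
2. second coaster in the plain tray (((x of coaster1 in the frame of tray_plain between -0.0525 and 0.07 m and y of coaster1 in the frame of tray_plain between -0.045 and 0.045 m and height (world z) of coaster1 below 0.006 m) or (x of coaster2 in the frame of tray_plain between -0.0525 and 0.07 m and y of coaster2 in the frame of tray_plain between -0.045 and 0.045 m and height (world z) of coaster2 below 0.006 m) or (x of coaster3 in the frame of tray_plain between -0.0525 and 0.07 m and y of coaster3 in the frame of tray_plain between -0.045 and 0.045 m and height (world z) of coaster3 below 0.006 m) or (x of coaster4 in the frame of tray_plain between -0.0525 and 0.07 m and y of coaster4 in the frame of tray_plain between -0.045 and 0.045 m and height (world z) of coaster4 below 0.006 m))), for 0.2 s.
3. third coaster in the tray with the handle ((((x of coaster2 in the frame of tray_handle between -0.0525 and 0.07 m and y of coaster2 in the frame of tray_handle between -0.045 and 0.045 m and height (world z) of coaster2 below 0.006 m) and (x of coaster1 in the frame of tray_handle between -0.0525 and 0.07 m and y of coaster1 in the frame of tray_handle between -0.045 and 0.045 m and height (world z) of coaster1 below 0.006 m)) or ((x of coaster3 in the frame of tray_handle between -0.0525 and 0.07 m and y of coaster3 in the frame of tray_handle between -0.045 and 0.045 m and height (world z) of coaster3 below 0.006 m) and (x of coaster1 in the frame of tray_handle between -0.0525 and 0.07 m and y of coaster1 in the frame of tray_handle between -0.045 and 0.045 m and height (world z) of coaster1 below 0.006 m)) or ((x of coaster3 in the frame of tray_handle between -0.0525 and 0.07 m and y of coaster3 in the frame of tray_handle between -0.045 and 0.045 m and height (world z) of coaster3 below 0.006 m) and (x of coaster2 in the frame of tray_handle between -0.0525 and 0.07 m and y of coaster2 in the frame of tray_handle between -0.045 and 0.045 m and height (world z) of coaster2 below 0.006 m)) or ((x of coaster4 in the frame of tray_handle between -0.0525 and 0.07 m and y of coaster4 in the frame of tray_handle between -0.045 and 0.045 m and height (world z) of coaster4 below 0.006 m) and (x of coaster1 in the frame of tray_handle between -0.0525 and 0.07 m and y of coaster1 in the frame of tray_handle between -0.045 and 0.045 m and height (world z) of coaster1 below 0.006 m)) or ((x of coaster4 in the frame of tray_handle between -0.0525 and 0.07 m and y of coaster4 in the frame of tray_handle between -0.045 and 0.045 m and height (world z) of coaster4 below 0.006 m) and (x of coaster2 in the frame of tray_handle between -0.0525 and 0.07 m and y of coaster2 in the frame of tray_handle between -0.045 and 0.045 m and height (world z) of coaster2 below 0.006 m)) or ((x of coaster4 in the frame of tray_handle between -0.0525 and 0.07 m and y of coaster4 in the frame of tray_handle between -0.045 and 0.045 m and height (world z) of coaster4 below 0.006 m) and (x of coaster3 in the frame of tray_handle between -0.0525 and 0.07 m and y of coaster3 in the frame of tray_handle between -0.045 and 0.045 m and height (world z) of coaster3 below 0.006 m)))), for 0.2 s.
4. fourth coaster in the plain tray ((((x of coaster2 in the frame of tray_plain between -0.0525 and 0.07 m and y of coaster2 in the frame of tray_plain between -0.045 and 0.045 m and height (world z) of coaster2 below 0.006 m) and (x of coaster1 in the frame of tray_plain between -0.0525 and 0.07 m and y of coaster1 in the frame of tray_plain between -0.045 and 0.045 m and height (world z) of coaster1 below 0.006 m)) or ((x of coaster3 in the frame of tray_plain between -0.0525 and 0.07 m and y of coaster3 in the frame of tray_plain between -0.045 and 0.045 m and height (world z) of coaster3 below 0.006 m) and (x of coaster1 in the frame of tray_plain between -0.0525 and 0.07 m and y of coaster1 in the frame of tray_plain between -0.045 and 0.045 m and height (world z) of coaster1 below 0.006 m)) or ((x of coaster3 in the frame of tray_plain between -0.0525 and 0.07 m and y of coaster3 in the frame of tray_plain between -0.045 and 0.045 m and height (world z) of coaster3 below 0.006 m) and (x of coaster2 in the frame of tray_plain between -0.0525 and 0.07 m and y of coaster2 in the frame of tray_plain between -0.045 and 0.045 m and height (world z) of coaster2 below 0.006 m)) or ((x of coaster4 in the frame of tray_plain between -0.0525 and 0.07 m and y of coaster4 in the frame of tray_plain between -0.045 and 0.045 m and height (world z) of coaster4 below 0.006 m) and (x of coaster1 in the frame of tray_plain between -0.0525 and 0.07 m and y of coaster1 in the frame of tray_plain between -0.045 and 0.045 m and height (world z) of coaster1 below 0.006 m)) or ((x of coaster4 in the frame of tray_plain between -0.0525 and 0.07 m and y of coaster4 in the frame of tray_plain between -0.045 and 0.045 m and height (world z) of coaster4 below 0.006 m) and (x of coaster2 in the frame of tray_plain between -0.0525 and 0.07 m and y of coaster2 in the frame of tray_plain between -0.045 and 0.045 m and height (world z) of coaster2 below 0.006 m)) or ((x of coaster4 in the frame of tray_plain between -0.0525 and 0.07 m and y of coaster4 in the frame of tray_plain between -0.045 and 0.045 m and height (world z) of coaster4 below 0.006 m) and (x of coaster3 in the frame of tray_plain between -0.0525 and 0.07 m and y of coaster3 in the frame of tray_plain between -0.045 and 0.045 m and height (world z) of coaster3 below 0.006 m)))), for 0.2 s.
At the end, for the whole second after the job is handed in: Two coasters lie in each tray: each one's centre at least 30 mm past the open front edge, between the walls, flat (within 0.1 rad, underside less than 6 mm above the shelf, so not on top of one another) and at rest ((((x of coaster2 in the frame of tray_handle between -0.0525 and 0.07 m and y of coaster2 in the frame of tray_handle between -0.045 and 0.045 m and height (world z) of coaster2 below 0.006 m) and (x of coaster1 in the frame of tray_handle between -0.0525 and 0.07 m and y of coaster1 in the frame of tray_handle between -0.045 and 0.045 m and height (world z) of coaster1 below 0.006 m)) or ((x of coaster3 in the frame of tray_handle between -0.0525 and 0.07 m and y of coaster3 in the frame of tray_handle between -0.045 and 0.045 m and height (world z) of coaster3 below 0.006 m) and (x of coaster1 in the frame of tray_handle between -0.0525 and 0.07 m and y of coaster1 in the frame of tray_handle between -0.045 and 0.045 m and height (world z) of coaster1 below 0.006 m)) or ((x of coaster3 in the frame of tray_handle between -0.0525 and 0.07 m and y of coaster3 in the frame of tray_handle between -0.045 and 0.045 m and height (world z) of coaster3 below 0.006 m) and (x of coaster2 in the frame of tray_handle between -0.0525 and 0.07 m and y of coaster2 in the frame of tray_handle between -0.045 and 0.045 m and height (world z) of coaster2 below 0.006 m)) or ((x of coaster4 in the frame of tray_handle between -0.0525 and 0.07 m and y of coaster4 in the frame of tray_handle between -0.045 and 0.045 m and height (world z) of coaster4 below 0.006 m) and (x of coaster1 in the frame of tray_handle between -0.0525 and 0.07 m and y of coaster1 in the frame of tray_handle between -0.045 and 0.045 m and height (world z) of coaster1 below 0.006 m)) or ((x of coaster4 in the frame of tray_handle between -0.0525 and 0.07 m and y of coaster4 in the frame of tray_handle between -0.045 and 0.045 m and height (world z) of coaster4 below 0.006 m) and (x of coaster2 in the frame of tray_handle between -0.0525 and 0.07 m and y of coaster2 in the frame of tray_handle between -0.045 and 0.045 m and height (world z) of coaster2 below 0.006 m)) or ((x of coaster4 in the frame of tray_handle between -0.0525 and 0.07 m and y of coaster4 in the frame of tray_handle between -0.045 and 0.045 m and height (world z) of coaster4 below 0.006 m) and (x of coaster3 in the frame of tray_handle between -0.0525 and 0.07 m and y of coaster3 in the frame of tray_handle between -0.045 and 0.045 m and height (world z) of coaster3 below 0.006 m))) and (((x of coaster2 in the frame of tray_plain between -0.0525 and 0.07 m and y of coaster2 in the frame of tray_plain between -0.045 and 0.045 m and height (world z) of coaster2 below 0.006 m) and (x of coaster1 in the frame of tray_plain between -0.0525 and 0.07 m and y of coaster1 in the frame of tray_plain between -0.045 and 0.045 m and height (world z) of coaster1 below 0.006 m)) or ((x of coaster3 in the frame of tray_plain between -0.0525 and 0.07 m and y of coaster3 in the frame of tray_plain between -0.045 and 0.045 m and height (world z) of coaster3 below 0.006 m) and (x of coaster1 in the frame of tray_plain between -0.0525 and 0.07 m and y of coaster1 in the frame of tray_plain between -0.045 and 0.045 m and height (world z) of coaster1 below 0.006 m)) or ((x of coaster3 in the frame of tray_plain between -0.0525 and 0.07 m and y of coaster3 in the frame of tray_plain between -0.045 and 0.045 m and height (world z) of coaster3 below 0.006 m) and (x of coaster2 in the frame of tray_plain between -0.0525 and 0.07 m and y of coaster2 in the frame of tray_plain between -0.045 and 0.045 m and height (world z) of coaster2 below 0.006 m)) or ((x of coaster4 in the frame of tray_plain between -0.0525 and 0.07 m and y of coaster4 in the frame of tray_plain between -0.045 and 0.045 m and height (world z) of coaster4 below 0.006 m) and (x of coaster1 in the frame of tray_plain between -0.0525 and 0.07 m and y of coaster1 in the frame of tray_plain between -0.045 and 0.045 m and height (world z) of coaster1 below 0.006 m)) or ((x of coaster4 in the frame of tray_plain between -0.0525 and 0.07 m and y of coaster4 in the frame of tray_plain between -0.045 and 0.045 m and height (world z) of coaster4 below 0.006 m) and (x of coaster2 in the frame of tray_plain between -0.0525 and 0.07 m and y of coaster2 in the frame of tray_plain between -0.045 and 0.045 m and height (world z) of coaster2 below 0.006 m)) or ((x of coaster4 in the frame of tray_plain between -0.0525 and 0.07 m and y of coaster4 in the frame of tray_plain between -0.045 and 0.045 m and height (world z) of coaster4 below 0.006 m) and (x of coaster3 in the frame of tray_plain between -0.0525 and 0.07 m and y of coaster3 in the frame of tray_plain between -0.045 and 0.045 m and height (world z) of coaster3 below 0.006 m))) and linear speed of each of coaster1, coaster2, coaster3, coaster4 below 0.01 m/s and angle between each of coaster1, coaster2, coaster3, coaster4's own z axis and vertical below 0.1 rad); the robot touches nothing.
It fails at once if a coaster is lifted more than 15 mm off the shelf (height (world z) of any of coaster1, coaster2, coaster3, coaster4 above 0.015 m).
It fails at once if another thing on the shelf is moved by more than 20 mm (distance of any of tea_glass, tealight, sugar_jar, travel_iron, clip_hanger, remote from where it was at the start of the episode above 0.02 m).
It also fails if it takes over 72 s, if anything falls off the work surface, if the arm or the gripper's body presses on something with over 40 N, if the wrist force passes 120 N, or if a joint passes its speed limit or range.

ROBOT

A 7-joint arm with a two-finger parallel gripper is mounted at the origin on the work surface. World frame = base frame: x ahead of the robot, y to its left, z up, the work surface at z = 0. Lengths are in m, angles in rad, forces in N, time in s.
With the tool pointing down it reaches from about 0.4 to 0.875 m from the base axis. Payload 6.5 kg.
Tool frame: the origin (TCP) lies between the finger pads; the fingertips stand 14 mm ahead of it and the grasp point (between the pads) lies 5 mm behind it (manip.tip_reach is the distance from the TCP to the fingertips, in m); z points along the fingers, y is the line along which they close (so a half turn about z gives the same grasp; the last joint's range is limited). The gripper opens to 85 mm and grips with 20 to 120 N. Pads are 22 mm wide; open, the fingers measure 114 mm over their backs; the gripper's body (76 mm by 85 mm) begins 54 mm behind the grasp point. The pads swing forward as they close: fully open they stand 13 mm farther back than shut.
Start: joints at [1.138, 0.536, -0.004, 1.538, 0.003, 1.067, -0.071], TCP at [0.233, -0.607, 0.245] pointing down, gripper open.
Joint ranges: [-2.7, 2.7], [-0.37, 2.16], [-1.27, 1.26], [0.24, 2.4], [-1.31, 4.45], [0.19, 1.91], [-2.76, 2.76]. Speed limits (rad/s): [2.39, 2.39, 3.14, 3.14, 3.14, 3.14, 3.14].

INTERFACE

Orientations are given as a unit quaternion [w, x, y, z].
In Python, from workcell import status, viewer, manip gives the robot as it stands.
- The arm moves only by the tool send_rows, never from a script. Its arguments are lists of equal length, an entry for each row: "turn": the turn, a rotation vector about the tool's x, y, z in rad, a list of three; "travel": the shift along the tool's x, y, z in m, a list of three; "fingers": the opening, from 0 (shut) to 1 (fully open). A call has 1 to 20 rows; each row shifts and turns the commanded pose from where the row before left it, along the tool's axes as they then stand; what a row does not reach is not made up. A row lasts 1/8 s, in which the tool goes at most 62.5 mm and 10.7 degrees, less where a joint would pass 70% of its speed; a pose out of reach is approached as far as the arm can. A call with a gripper value outside its range is refused whole. The fingers move at their own pace and stop on an object; "squeeze" is the grip in N (left out, the last holds). Time passes only in rows, so rows that do not move let the fingers close. It gives the time, the measured TCP pose, the force, the opening and the grip force at its end, in the units of the state.
- status.get_state(): the state, without advancing time (a new reading comes with each control period).
- viewer.capture(name): name is "scene" or "top" or "wrist"; returns a dict with "image" (480x640x3 uint8, red, green, blue), "K" (3x3 intrinsics, pixels), "R" (3x3) and "t" (3): a world point X has camera coordinates R X + t; the wrist camera has in their place "mount" (4x4, takes a point from camera to tool coordinates, whose origin is the TCP and whose axes are the flange's). Camera axes: x right, y down, z forward; pixel columns grow to the right and rows downward; lengths in m; the calibration is good to about 2 mm. A picture is of the moment at which its call begins: read the wrist's pose just before it. There is no depth.
- manip.sign_off(): hands the job in; it is judged then, once.
The state is a dict: "t": time; "q": joint angles; "dq": joint speeds; "tau": joint torques, N m; "position": TCP position; "eef_rot": TCP orientation; "wrist_force": force on the tool from outside, world axes, zero at the start; "moment": the same for the moment, N m; "width": opening from 0.0 (shut) to 1.0 (fully open); "finger_force": force on a finger pad.
Only numpy, scipy, OpenCV 4.12 (cv2) and the standard library are available. Lean on these libraries where they do the work, as an engineer would, in place of code of your own. Each camera call takes 0.05 s, during which the arm holds its last target. There are 200 camera calls.

## Working session

There is one attempt and no reset: what is moved stays moved. The work goes in short steps, Python scripts to look and compute and a tool call to move; the robot and the scene stay as the last step left them, time stands still between calls to the robot, and variables do not carry over. Pictures are saved under pics/ and viewed, at most 10 in all, crops included, and the job is handed in when it is done.

Besides the shell and the picture viewer there is one more tool, called after "Call:" by a JSON object that holds its "name" and its "arguments", one argument or row to a line. send_rows: Moves the arm, as the interface text tells. Its arguments: {"type":"object","properties":{"turn":{"type":"array"},"travel":{"type":"array"},"fingers":{"type":"array"},"squeeze":{"type":"number"}},"required":["turn","travel","fingers"]}

```bash
mkdir -p pics; python3 - <<'E'
from workcell import status, viewer, manip
import cv2,numpy as np
for n in("scene","top"):
    c=viewer.capture(n); cv2.imwrite(f"pics/{n}0.png",c["image"][:,:,::-1]); print(n,c["K"].tolist(),np.round(c["R"],4).tolist(),np.round(c["t"],4).tolist())
s=status.get_state(); print(s["t"],s["position"],s["eef_rot"],s["width"],manip.tip_reach)
E
```

```text
scene [[611.0801784059132, 0.0, 323.37178558310654], [0.0, 611.0801784059132, 240.63762311998332], [0.0, 0.0, 1.0]] [[-0.1896, 0.9818, -0.0078], [0.8238, 0.1548, -0.5453], [-0.5342, -0.1098, -0.8382]] [0.1039, -0.4094, 1.7343]
top [[454.1147203759886, 0.0, 309.8060793438082], [0.0, 454.1147203759886, 238.2845190645455], [0.0, 0.0, 1.0]] [[-0.0202, -0.9995, 0.0223], [-0.9988, 0.0192, -0.0452], [0.0447, -0.0232, -0.9987]] [-0.0246, 0.5121, 1.2586]
0.1 [ 0.23289331 -0.60625838  0.24450443] [-7.55006526e-04  9.83223130e-01  1.82405225e-01 -1.99800025e-04] 0.9975942238753085 0.014
```

View pics/top0.png

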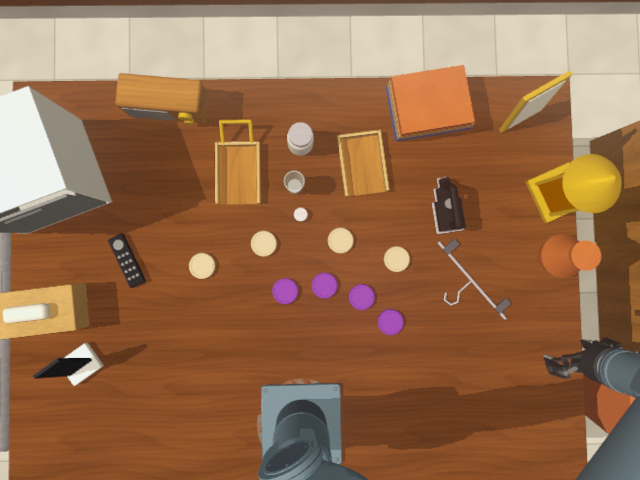

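View pics/scene0.png

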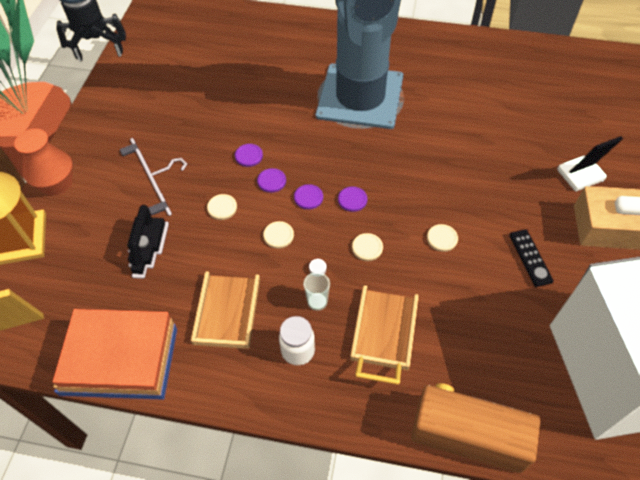

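Candidates (top picture): beige coasters at (202,266), (264,244), (341,240) and (397,259). The purple look-alikes at (285,291), (324,286), (361,297) and (391,322) are to be left alone. The handle tray is at (238,172), its loop at (236,131), and the plain tray at (363,163). I chose the beige ones and will check them in a close crop while measuring.

```bash
cat > h.py <<'E'
from workcell import status, viewer
import cv2, numpy as np
def ray(c,uv,z):
    R,t,K=map(np.array,(c["R"],c["t"],c["K"])); d=R.T@np.linalg.solve(K,[*uv,1.]); o=-R.T@t
    return o+d*(z-o[2])/d[2]
def coasters(c,z=.012):
    h=cv2.cvtColor(c["image"],cv2.COLOR_RGB2HSV); m=cv2.inRange(h,(15,40,190),(30,130,255))
    n,l,s,ce=cv2.connectedComponentsWithStats(m)
    out=[]
    for i in range(1,n):
        w,hh,a=s[i,2:5]
        if a>150 and .6<w/hh<1.7 and a>.65*w*hh: out.append((ce[i].round(1).tolist(),int(a),int(w),int(hh),ray(c,ce[i],z).round(4)[:2].tolist()))
    return out
def tool():
    s=status.get_state(); w,x,y,z=s["eef_rot"]
    yaw=np.arctan2(2*(x*y+w*z),1-2*(y*y+z*z))
    return s,yaw
E
python3 - <<'E'
from h import *
for n in("top","scene"):
    c=viewer.capture(n)
    for o in coasters(c): print(n,o)
    if n=="top":
        cv2.imwrite("pics/crop.png",cv2.resize(c["image"][110:280,190:430,::-1],(792,561),interpolation=cv2.INTER_CUBIC))
E
```

```text
top ([339.9, 240.1], 500, 25, 25, [0.5049, -0.1189])
top ([262.9, 243.2], 500, 25, 25, [0.5004, 0.0963])
top ([396.2, 258.8], 499, 25, 25, [0.4494, -0.2757])
top ([201.1, 265.5], 512, 26, 26, [0.4417, 0.2685])
scene ([500.9, 14.2], 434, 19, 29, [-0.425, 0.3773])
scene ([608.8, 20.1], 2504, 69, 43, [-0.4557, 0.7056])
scene ([221.9, 206.0], 540, 30, 25, [0.4524, -0.2742])
scene ([278.6, 233.9], 612, 30, 27, [0.5074, -0.1171])
scene ([442.5, 236.8], 630, 30, 27, [0.4433, 0.2693])
scene ([367.4, 246.0], 657, 31, 27, [0.502, 0.0973])
```

View pics/crop.png

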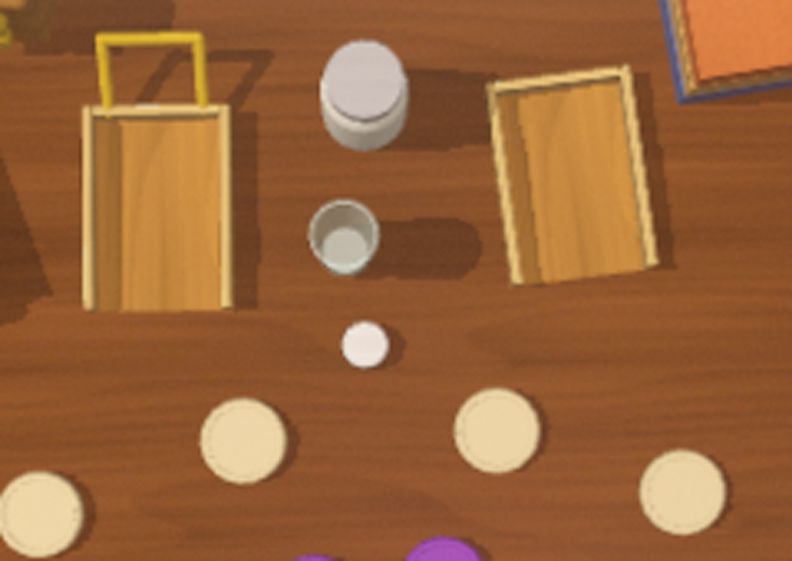

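The crop shows the four beige coasters. The handle tray is on the left, crop corners (83,308), (232,307), (84,106), (229,105). The plain tray is on the right and slightly turned, corners (513,284), (657,264), (487,83), (630,66). The tealight is at (365,344).

```bash
python3 - <<'E'
from h import *
c=viewer.capture("top")
P=lambda u,v,z:ray(c,(190+(u+.5)/3.3-.5,110+(v+.5)/3.3-.5),z)[:2]
for n,q in dict(handle=[(83,308),(232,307),(84,106),(229,105)],plain=[(513,284),(657,264),(487,83),(630,66)]).items():
    fl,fr,bl,br=[P(*a,.022) for a in q]
    ax=(bl+br)/2-(fl+fr)/2; L=np.linalg.norm(ax); ax/=L
    y1,y2=fl-fr,bl-br
    mouth=(fl+fr)/2
    print(n,"len",L.round(4),"w",np.linalg.norm(y1).round(4),np.linalg.norm(y2).round(4),"yaw ax",np.arctan2(ax[1],ax[0]).round(3),"yaw front",np.arctan2(-y1[0],y1[1]).round(3),"mouth",mouth.round(4),"centre",((mouth+ax*.0825)*.5+.5*((bl+br)/2-ax*.0905)).round(4))
print("tealight",P(365,344,.017),"glass",P(344,238,.08))
s,y=tool(); print(s["position"],y,s["q"])
E
```

```text
handle len 0.1717 w 0.1249 0.1223 yaw ax -0.008 yaw front -0.011 mouth [0.6134 0.1644] centre [0.6952 0.1638]
plain len 0.1722 w 0.1237 0.1232 yaw ax 0.106 yaw front 0.121 mouth [ 0.6356 -0.1969] centre [ 0.7173 -0.1882]
tealight [ 0.57995221 -0.00934053] glass [0.65974417 0.00613102]
[ 0.23296913 -0.60650792  0.24486639] 0.3668050217287511 [ 1.13783844  0.53679298 -0.0044147   1.53833162  0.00261146  1.06732477
 -0.07120858]
```

Call:
{"name": "send_rows", "arguments": {
  "turn": [
    [0,0,0],
    [0,0,0],
    [0,0,0],
    [0,0,0],
    [0,0,0],
    [0,0,0],
    [0,0,0],
    [0,0,0],
    [0,0,0],
    [0,0,0],
    [0,0,0],
    [0,0,0],
    [0,0,0],
    [0,0,0],
    [0,0,0],
    [0,0,-0.11],
    [0,0,-0.11],
    [0,0,-0.11],
    [0,0,-0.11]
  ],
  "travel": [
    [0.03,-0.036,0.006],
    [0.03,-0.036,0.006],
    [0.03,-0.036,0.006],
    [0.03,-0.036,0.006],
    [0.03,-0.036,0.006],
    [0.03,-0.036,0.006],
    [0.03,-0.036,0.006],
    [0.03,-0.036,0.006],
    [0.03,-0.036,0.006],
    [0.03,-0.036,0.006],
    [0.03,-0.036,0.006],
    [0.03,-0.036,0.006],
    [0.03,-0.036,0.006],
    [0.03,-0.036,0.006],
    [0.03,-0.036,0.006],
    [0,0,0.02],
    [0,0,0.02],
    [0,0,0.02],
    [0,0,0.02]
  ],
  "fingers": [0.47,0.47,0.47,0.47,0.47,0.47,0.47,0.47,0.47,0.47,0.47,0.47,0.47,0.47,0.47,0.47,0.47,0.47,0.47]
}}

```text
t: 2.62
position: [0.4597, 0.0587, 0.0747]
eef_rot: [0.0, 0.919, 0.394, 0.0]
wrist_force: [0.2, -0.6, 0.3]
width: 0.472
finger_force: 0.0
```

```bash
python3 - <<'E'
from h import *
c=viewer.capture("wrist"); cv2.imwrite("pics/w1.png",c["image"][:,:,::-1]); print(c["mount"])
E
```

```text
[[ 3.23605743e-04 -9.56438916e-01 -2.91932347e-01  7.40366518e-02]
 [ 9.99999437e-01  6.04556319e-04 -8.72173411e-04  5.76721750e-04]
 [ 1.01067014e-03 -2.91931900e-01  9.56438573e-01 -1.29050287e-01]
 [ 0.00000000e+00  0.00000000e+00  0.00000000e+00  1.00000000e+00]]
```

View pics/w1.png

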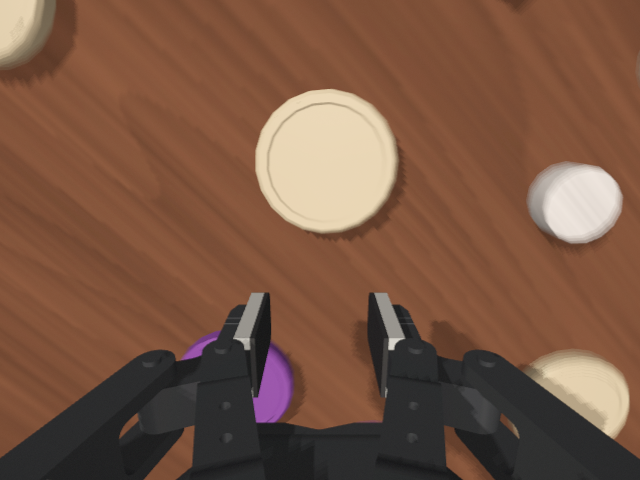

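Call:
{"name": "send_rows", "arguments": {
  "turn": [
    [0,0,0],
    [0,0,0],
    [0,0,0],
    [0,0,0],
    [0,0,0]
  ],
  "travel": [
    [0,0,0.015],
    [0,0,0.015],
    [0,0,0.01],
    [0,0,0.005],
    [0,0,0]
  ],
  "fingers": [0.47,0.47,0.47,0.47,0.47]
}}

```text
t: 3.3
position: [0.4594, 0.0588, 0.0301]
eef_rot: [-0.0, 0.92, 0.393, -0.0]
wrist_force: [0.4, 0.3, 0.8]
width: 0.47
finger_force: 0.0
```

The wrist picture shows the beige coaster at (327,160), centred between the fingers (x 250 and 385). The purple one is well behind the fingers.

Call:
{"name": "send_rows", "arguments": {
  "turn": [
    [0,0,0],
    [0,0,0],
    [0,0,0]
  ],
  "travel": [
    [0,0,0.004],
    [0,0,0.004],
    [0,0,0]
  ],
  "fingers": [0.47,0.47,0.47]
}}

```text
t: 3.68
position: [0.4593, 0.0587, 0.0221]
eef_rot: [-0.0, 0.92, 0.393, -0.0]
wrist_force: [0.9, -0.4, 0.0]
width: 0.47
finger_force: 0.0
```

```bash
python3 - <<'E'
from h import *
c=viewer.capture("wrist"); cv2.imwrite("pics/w2.png",c["image"][:,:,::-1]); s,y=tool(); print(s["position"],s["wrist_force"])
E
```

```text
[0.4594107  0.05871056 0.02220163] [ 0.1324078   0.41111867 -0.00399095]
```

View pics/w2.png

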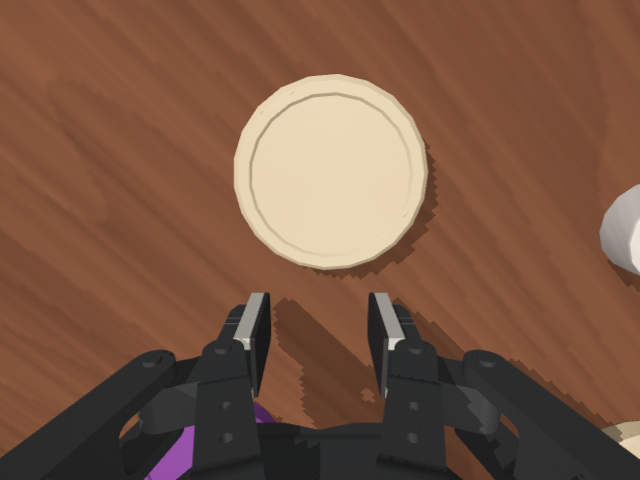

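The wrist picture shows the coaster centred at (330,171), with the fingers behind it and no contact yet.

Call:
{"name": "send_rows", "arguments": {
  "turn": [
    [0,0,0],
    [0,0,0],
    [0,0,0]
  ],
  "travel": [
    [0,0,0.003],
    [0,0,0.002],
    [0,0,0]
  ],
  "fingers": [0.47,0.47,0.47]
}}

```text
t: 4.1
position: [0.4594, 0.0587, 0.0171]
eef_rot: [-0.0, 0.92, 0.393, -0.0]
wrist_force: [0.6, -0.0, -0.7]
width: 0.468
finger_force: 0.0
```

Call:
{"name": "send_rows", "arguments": {
  "turn": [
    [0,0,0],
    [0,0,0]
  ],
  "travel": [
    [0,0,0.002],
    [0,0,0]
  ],
  "fingers": [0.47,0.47]
}}

```text
t: 4.35
position: [0.4594, 0.0587, 0.0152]
eef_rot: [-0.0, 0.92, 0.393, -0.0]
wrist_force: [0.3, 0.1, 0.7]
width: 0.469
finger_force: 0.0
```

Call:
{"name": "send_rows", "arguments": {
  "turn": [
    [0,0,0],
    [0,0,0],
    [0,0,0],
    [0,0,0],
    [0,0,0],
    [0,0,0],
    [0,0,0],
    [0,0,0],
    [0,0,0],
    [0,0,0],
    [0,0,0],
    [0,0,0],
    [0,0,0.136],
    [0,0,0.136],
    [0,0,0.136],
    [0,0,0.136],
    [0,0,0.136],
    [0,0,0.136],
    [0,0,0]
  ],
  "travel": [
    [0,0.004,0],
    [0.005,0,0],
    [0.01,0,0],
    [0.012,0,0],
    [0.012,0,0],
    [0.012,0,0],
    [0.012,0,0],
    [0.012,0,0],
    [0.012,0,0],
    [0.012,0,0],
    [0.008,0,0],
    [0.003,0,0],
    [0,-0.0056,0],
    [0,-0.0056,0],
    [0,-0.0056,0],
    [0,-0.0056,0],
    [0,-0.0056,0],
    [0,-0.0056,0],
    [0,0,0]
  ],
  "fingers": [0.47,0.47,0.47,0.47,0.47,0.47,0.47,0.47,0.47,0.47,0.47,0.47,0.47,0.47,0.47,0.47,0.47,0.47,0.47]
}}

```text
t: 6.72
position: [0.5236, 0.1652, 0.0153]
eef_rot: [-0.0, 1.0, -0.003, 0.0]
wrist_force: [-0.4, -0.0, -0.4]
width: 0.465
finger_force: 0.0
```

```bash
python3 - <<'E'
from h import *
for n in("top","scene"):
    c=viewer.capture(n)
    for o in coasters(c): print(n,o)
s,y=tool(); print(s["position"],y,s["wrist_force"])
c=viewer.capture("wrist"); cv2.imwrite("pics/w3.png",c["image"][:,:,::-1])
E
```

```text
top ([339.8, 240.9], 408, 24, 24, [0.5026, -0.1186])
top ([395.7, 260.1], 410, 24, 23, [0.4457, -0.2743])
scene ([500.9, 14.2], 433, 19, 29, [-0.4249, 0.3773])
scene ([608.8, 20.1], 2507, 69, 43, [-0.4556, 0.7056])
scene ([221.8, 205.3], 523, 29, 24, [0.4502, -0.275])
scene ([278.1, 233.2], 558, 29, 25, [0.5057, -0.1187])
scene ([442.6, 236.8], 628, 30, 27, [0.4432, 0.2696])
scene ([393.1, 274.9], 691, 31, 27, [0.5689, 0.1671])
[0.52374392 0.16431342 0.01525688] -0.006423197960590619 [ 0.07997042  0.32042921 -0.31441746]
```

View pics/w3.png

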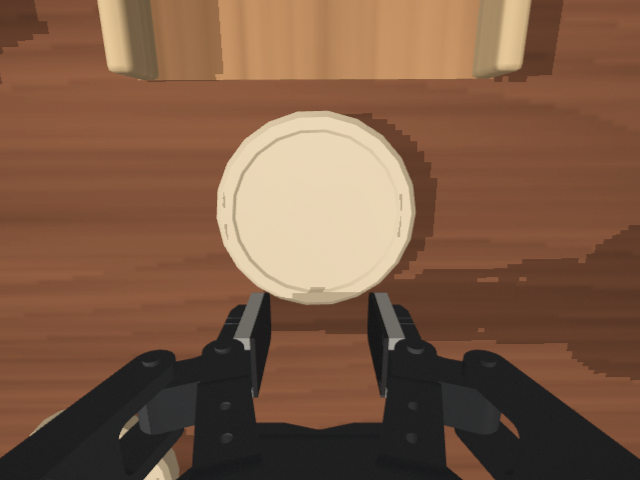

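The wrist picture shows the coaster at (316,207), seated in the cradle and in line with the tray mouth (walls at x 130 and 500).

Call:
{"name": "send_rows", "arguments": {
  "turn": [
    [0,0,0],
    [0,0,0],
    [0,0,0],
    [0,0,0],
    [0,0,0],
    [0,0,0],
    [0,0,0],
    [0,0,0],
    [0,0,0],
    [0,0,0],
    [0,0,0],
    [0,0,0],
    [0,0,0],
    [0,0,0],
    [0,0,0],
    [0,0,0],
    [0,0,0],
    [0,0,0]
  ],
  "travel": [
    [0.008,0,0],
    [0.014,0,0],
    [0.014,0,0],
    [0.014,0,0],
    [0.014,0,0],
    [0.014,0,0],
    [0.014,0,0],
    [0.014,0,0],
    [0.014,0,0],
    [0.014,0,0],
    [0.014,0,0],
    [0.012,0,0],
    [0.006,0,0],
    [0.002,0,0],
    [-0.01,0,0],
    [0,0,-0.045],
    [0,0,-0.05],
    [0,0,-0.05]
  ],
  "fingers": [0.47,0.47,0.47,0.47,0.47,0.47,0.47,0.47,0.47,0.47,0.47,0.47,0.47,0.47,0.47,0.47,0.47,0.47]
}}

```text
t: 9.12
position: [0.6806, 0.1632, 0.1616]
eef_rot: [0.0, 1.0, -0.004, -0.0]
wrist_force: [1.0, 0.5, 0.6]
width: 0.471
finger_force: 0.0
```

Call:
{"name": "send_rows", "arguments": {
  "turn": [
    [0,0,0],
    [0,0,0],
    [0,0,0],
    [0,0,0],
    [0,0,0],
    [0,0,0],
    [0,0,0.13],
    [0,0,0.13],
    [0,0,0.13],
    [0,0,0.13],
    [0,0,0.13],
    [0,0,0.13],
    [0,0,0]
  ],
  "travel": [
    [-0.036,0.04,0],
    [-0.036,0.04,0],
    [-0.036,0.04,0],
    [-0.036,0.04,0],
    [-0.036,0.04,0],
    [-0.035,0.042,0],
    [0,0,0.02],
    [0,0,0.02],
    [0,0,0.02],
    [0,0,0.02],
    [0,0,0.02],
    [0,0,0.015],
    [0,0,0]
  ],
  "fingers": [0.47,0.47,0.47,0.47,0.47,0.47,0.47,0.47,0.47,0.47,0.47,0.47,0.47]
}}

```text
t: 10.75
position: [0.463, -0.0764, 0.0447]
eef_rot: [0.0, 0.923, -0.384, -0.001]
wrist_force: [0.0, 0.1, -0.6]
width: 0.467
finger_force: 0.0
```

```bash
cat > look.py <<'E'
from h import *
T=dict(handle=(.695,.164,-.01),plain=(.717,-.188,.11))
for n in("top","scene"):
    c=viewer.capture(n)
    for o in coasters(c):
        p=np.array(o[4])
        if p[0]>0:
            k="handle" if p[1]>0 else "plain"; x,y,a=T[k]; d=p-(x,y)
            print(n,o,k,"tray",(np.array([[np.cos(a),np.sin(a)],[-np.sin(a),np.cos(a)]])@d).round(3))
s,y=tool(); print(s["t"],s["position"],y,s["wrist_force"])
E
python3 look.py
```

```text
top ([237.9, 161.2], 503, 25, 25, [0.7322, 0.163]) handle tray [ 0.037 -0.001]
top ([396.1, 260.1], 367, 21, 23, [0.4457, -0.2754]) plain tray [-0.279 -0.057]
top ([201.1, 265.5], 512, 26, 26, [0.4417, 0.2685]) handle tray [-0.254  0.102]
scene ([221.3, 205.2], 504, 27, 24, [0.4503, -0.2763]) plain tray [-0.275 -0.058]
scene ([278.5, 234.2], 598, 30, 26, [0.5082, -0.1173]) plain tray [-0.2    0.093]
scene ([442.5, 236.8], 636, 30, 27, [0.4431, 0.2694]) handle tray [-0.253  0.103]
scene ([381.9, 340.0], 874, 35, 33, [0.7336, 0.1642]) handle tray [0.039 0.001]
10.85 [ 0.46424458 -0.07667937  0.04571575] -0.7862696741454223 [0.19971513 0.24703056 0.21904196]
```

Call:
{"name": "send_rows", "arguments": {
  "turn": [
    [0,0,0],
    [0,0,0],
    [0,0,0],
    [0,0,0],
    [0,0,0],
    [0,0,0],
    [0,0,0],
    [0,0,0],
    [0,0,0],
    [0,0,0]
  ],
  "travel": [
    [0,0,0.012],
    [0,0,0.012],
    [0,0,0.006],
    [0.01,0,0],
    [0.014,0,0],
    [0.014,0,0],
    [0.014,0,0],
    [0.014,0,0],
    [0.014,0,0],
    [0.014,0,0]
  ],
  "fingers": [0.47,0.47,0.47,0.47,0.47,0.47,0.47,0.47,0.47,0.47]
}}

```text
t: 12.1
position: [0.5313, -0.1442, 0.0153]
eef_rot: [-0.0, 0.923, -0.384, -0.0]
wrist_force: [-1.3, 1.6, 0.6]
width: 0.468
finger_force: 0.7
```

Call:
{"name": "send_rows", "arguments": {
  "turn": [
    [0,0,0],
    [0,0,0],
    [0,0,0],
    [0,0,0],
    [0,0,-0.128],
    [0,0,-0.128],
    [0,0,-0.128],
    [0,0,-0.128],
    [0,0,-0.128],
    [0,0,-0.128],
    [0,0,-0.128],
    [0,0,0]
  ],
  "travel": [
    [0.014,0,0],
    [0.014,0,0],
    [0.009,0,0],
    [0.004,0,0],
    [0,0.0055,0],
    [0,0.0055,0],
    [0,0.0055,0],
    [0,0.0055,0],
    [0,0.0055,0],
    [0,0.0055,0],
    [0,0.0055,0],
    [0,0,0]
  ],
  "fingers": [0.47,0.47,0.47,0.47,0.47,0.47,0.47,0.47,0.47,0.47,0.47,0.47]
}}

```text
t: 13.6
position: [0.5448, -0.2076, 0.0152]
eef_rot: [0.0, 0.999, 0.052, 0.0]
wrist_force: [0.7, 0.3, 0.2]
width: 0.467
finger_force: 0.0
```

```bash
python3 look.py; python3 - <<'E'
from h import *
c=viewer.capture("wrist"); cv2.imwrite("pics/w4.png",c["image"][:,:,::-1])
E
```

```text
top ([237.9, 161.1], 505, 25, 25, [0.7322, 0.1629]) handle tray [ 0.037 -0.001]
top ([201.1, 265.5], 512, 26, 26, [0.4417, 0.2685]) handle tray [-0.254  0.102]
scene ([442.5, 236.8], 633, 30, 27, [0.4432, 0.2693]) handle tray [-0.253  0.103]
scene ([236.0, 257.9], 669, 32, 27, [0.5916, -0.1997]) plain tray [-0.126  0.002]
scene ([381.9, 340.0], 871, 35, 33, [0.7335, 0.1642]) handle tray [0.038 0.001]
13.7 [ 0.54495879 -0.20672115  0.01524311] 0.10424083713965662 [-0.1182176   0.38381906 -0.00693104]
```

View pics/w4.png

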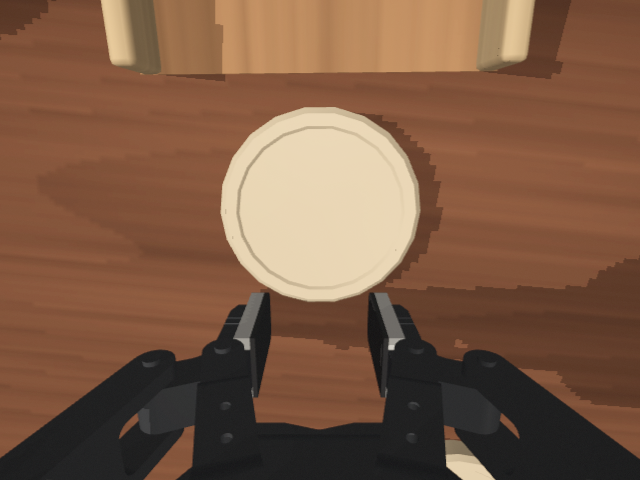

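The coaster sits at (320,204) in the cradle, aligned with the plain tray's mouth.

Call:
{"name": "send_rows", "arguments": {
  "turn": [
    [0,0,0],
    [0,0,0],
    [0,0,0],
    [0,0,0],
    [0,0,0],
    [0,0,0],
    [0,0,0],
    [0,0,0],
    [0,0,0],
    [0,0,0],
    [0,0,0],
    [0,0,0],
    [0,0,0],
    [0,0,0],
    [0,0,0],
    [0,0,0],
    [0,0,0],
    [0,0,0]
  ],
  "travel": [
    [0.008,0,0],
    [0.014,0,0],
    [0.014,0,0],
    [0.014,0,0],
    [0.014,0,0],
    [0.014,0,0],
    [0.014,0,0],
    [0.014,0,0],
    [0.014,0,0],
    [0.014,0,0],
    [0.014,0,0],
    [0.012,0,0],
    [0.006,0,0],
    [0.002,0,0],
    [-0.01,0,0],
    [0,0,-0.045],
    [0,0,-0.05],
    [0,0,-0.05]
  ],
  "fingers": [0.47,0.47,0.47,0.47,0.47,0.47,0.47,0.47,0.47,0.47,0.47,0.47,0.47,0.47,0.47,0.47,0.47,0.47]
}}

```text
t: 16.0
position: [0.7009, -0.1905, 0.1617]
eef_rot: [0.0, 0.999, 0.053, -0.0]
wrist_force: [0.3, -0.1, -0.2]
width: 0.472
finger_force: 0.0
```

Call:
{"name": "send_rows", "arguments": {
  "turn": [
    [0,0,0],
    [0,0,0],
    [0,0,0],
    [0,0,0],
    [0,0,0],
    [0,0,0],
    [0,0,0],
    [0,0,0],
    [0,0,0],
    [0,0,0],
    [0,0,0],
    [0,0,0],
    [0,0,0.132],
    [0,0,0.132],
    [0,0,0.132],
    [0,0,0.132],
    [0,0,0.132],
    [0,0,0.132],
    [0,0,0]
  ],
  "travel": [
    [-0.02,-0.0436,0],
    [-0.02,-0.0436,0],
    [-0.02,-0.0436,0],
    [-0.02,-0.0436,0],
    [-0.02,-0.0436,0],
    [-0.02,-0.0436,0],
    [-0.02,-0.0436,0],
    [-0.02,-0.0436,0],
    [-0.02,-0.0436,0],
    [-0.02,-0.0436,0],
    [-0.02,-0.0436,0],
    [-0.02,-0.0436,0],
    [0,0,0.02],
    [0,0,0.02],
    [0,0,0.02],
    [0,0,0.02],
    [0,0,0.02],
    [0,0,0.015],
    [0,0,0]
  ],
  "fingers": [0.47,0.47,0.47,0.47,0.47,0.47,0.47,0.47,0.47,0.47,0.47,0.47,0.47,0.47,0.47,0.47,0.47,0.47,0.47]
}}

```text
t: 18.38
position: [0.4065, 0.3035, 0.0446]
eef_rot: [0.001, 0.942, -0.335, 0.0]
wrist_force: [-1.5, -0.8, 0.1]
width: 0.473
finger_force: 0.0
```

```bash
python3 look.py
```

```text
top ([360.8, 152.3], 501, 25, 26, [0.7521, -0.184]) plain tray [0.035 0.   ]
top ([237.9, 161.2], 503, 25, 25, [0.7322, 0.163]) handle tray [ 0.037 -0.001]
top ([396.2, 258.8], 499, 25, 25, [0.4494, -0.2757]) plain tray [-0.276 -0.058]
top ([201.0, 264.9], 467, 25, 26, [0.4433, 0.2688]) handle tray [-0.253  0.102]
scene ([221.9, 206.0], 577, 30, 25, [0.4525, -0.2742]) plain tray [-0.272 -0.057]
scene ([442.6, 237.0], 612, 30, 27, [0.4439, 0.2696]) handle tray [-0.252  0.103]
scene ([224.0, 321.4], 820, 34, 32, [0.7544, -0.1822]) plain tray [0.038 0.002]
scene ([382.0, 340.0], 865, 34, 33, [0.7335, 0.1643]) handle tray [0.038 0.001]
18.475 [0.40748015 0.30421322 0.04571243] -0.6826248370940765 [-0.34495261  0.50883562 -0.54791487]
```

Call:
{"name": "send_rows", "arguments": {
  "turn": [
    [0,0,0],
    [0,0,0],
    [0,0,0],
    [0,0,0],
    [0,0,0],
    [0,0,0],
    [0,0,0],
    [0,0,0],
    [0,0,0],
    [0,0,0],
    [0,0,0],
    [0,0,0],
    [0,0,0],
    [0,0,0],
    [0,0,0],
    [0,0,0],
    [0,0,0],
    [0,0,0]
  ],
  "travel": [
    [0,0.004,0.012],
    [0,0,0.012],
    [0,0,0.006],
    [0.007,0,0],
    [0.014,0,0],
    [0.014,0,0],
    [0.014,0,0],
    [0.014,0,0],
    [0.014,0,0],
    [0.014,0,0],
    [0.014,0,0],
    [0.014,0,0],
    [0.014,0,0],
    [0.014,0,0],
    [0.014,0,0],
    [0.005,0,0],
    [0.002,0,0],
    [0,0,0]
  ],
  "fingers": [0.47,0.47,0.47,0.47,0.47,0.47,0.47,0.47,0.47,0.47,0.47,0.47,0.47,0.47,0.47,0.47,0.47,0.47]
}}

```text
t: 20.72
position: [0.535, 0.1951, 0.0152]
eef_rot: [0.0, 0.942, -0.336, -0.0]
wrist_force: [-1.1, -0.2, 0.8]
width: 0.467
finger_force: 0.1
```

Call:
{"name": "send_rows", "arguments": {
  "turn": [
    [0,0,-0.135],
    [0,0,-0.135],
    [0,0,-0.135],
    [0,0,-0.135],
    [0,0,-0.135],
    [0,0,0]
  ],
  "travel": [
    [0,0.0058,0],
    [0,0.0058,0],
    [0,0.0058,0],
    [0,0.0058,0],
    [0,0.0058,0],
    [0,0,0]
  ],
  "fingers": [0.47,0.47,0.47,0.47,0.47,0.47]
}}

```text
t: 21.48
position: [0.5237, 0.1686, 0.0153]
eef_rot: [0.0, 1.0, -0.006, 0.0]
wrist_force: [0.5, 0.1, -0.1]
width: 0.473
finger_force: 0.0
```

```bash
python3 look.py; python3 - <<'E'
from h import *
c=viewer.capture("wrist"); cv2.imwrite("pics/w5.png",c["image"][:,:,::-1])
E
```

```text
top ([360.8, 152.3], 501, 25, 26, [0.7521, -0.184]) plain tray [0.035 0.   ]
top ([237.9, 161.2], 504, 25, 25, [0.7322, 0.163]) handle tray [ 0.037 -0.001]
top ([395.6, 260.2], 399, 23, 23, [0.4455, -0.2739]) plain tray [-0.279 -0.056]
scene ([221.8, 205.2], 521, 29, 24, [0.45, -0.2751]) plain tray [-0.275 -0.057]
scene ([394.7, 275.0], 699, 32, 28, [0.5686, 0.1708]) handle tray [-0.126  0.006]
scene ([224.0, 321.5], 816, 34, 32, [0.7545, -0.1821]) plain tray [0.038 0.002]
scene ([381.9, 340.0], 871, 35, 33, [0.7336, 0.1642]) handle tray [0.039 0.001]
21.575 [0.52377018 0.16941394 0.01530072] -0.012771809676656436 [-0.12506264  0.21948045 -0.12158926]
```

View pics/w5.png

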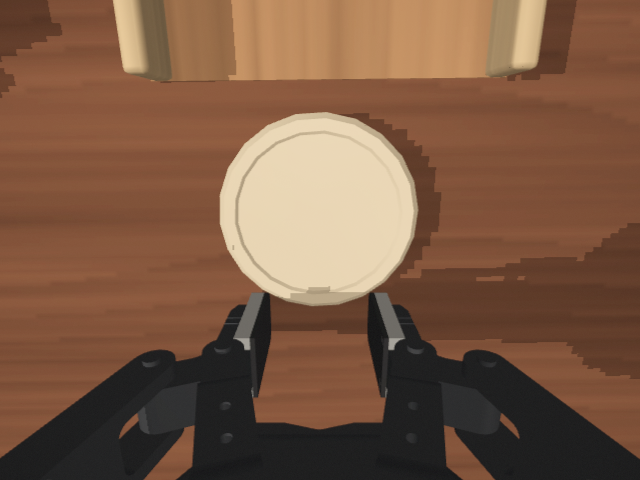

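The coaster is at (318,209) in the cradle, a few mm left of the mouth's centre, which still clears the walls.

Call:
{"name": "send_rows", "arguments": {
  "turn": [
    [0,0,0],
    [0,0,0],
    [0,0,0],
    [0,0,0],
    [0,0,0],
    [0,0,0],
    [0,0,0],
    [0,0,0],
    [0,0,0],
    [0,0,0],
    [0,0,0],
    [0,0,0],
    [0,0,0]
  ],
  "travel": [
    [0.008,0,0],
    [0.014,0.001,0],
    [0.014,0.001,0],
    [0.014,0.001,0],
    [0.014,0.001,0],
    [0.014,0,0],
    [0.008,0,0],
    [0.003,0,0],
    [0.001,0,0],
    [-0.01,0,0],
    [0,0,-0.045],
    [0,0,-0.05],
    [0,0,-0.05]
  ],
  "fingers": [0.47,0.47,0.47,0.47,0.47,0.47,0.47,0.47,0.47,0.47,0.47,0.47,0.47]
}}

```text
t: 23.25
position: [0.6027, 0.1644, 0.1617]
eef_rot: [-0.0, 1.0, -0.005, -0.0]
wrist_force: [1.7, 0.1, 0.1]
width: 0.472
finger_force: 0.0
```

Call:
{"name": "send_rows", "arguments": {
  "turn": [
    [0,0,0],
    [0,0,0],
    [0,0,0],
    [0,0,0],
    [0,0,0],
    [0,0,0],
    [0,0,0],
    [0,0,0],
    [0,0,0],
    [0,0,0],
    [0,0,0],
    [0,0,-0.124],
    [0,0,-0.124],
    [0,0,-0.124],
    [0,0,-0.124],
    [0,0,0]
  ],
  "travel": [
    [-0.0178,0.0426,0],
    [-0.0178,0.0426,0],
    [-0.0178,0.0426,0],
    [-0.0178,0.0426,0],
    [-0.0178,0.0426,0],
    [-0.0178,0.0426,0],
    [-0.0178,0.0426,0],
    [-0.0178,0.0426,0],
    [-0.0178,0.0426,0],
    [-0.0178,0.0426,0],
    [-0.0178,0.0426,0],
    [0,0,0.03],
    [0,0,0.03],
    [0,0,0.03],
    [0,0,0.025],
    [0,0,0]
  ],
  "fingers": [0.47,0.47,0.47,0.47,0.47,0.47,0.47,0.47,0.47,0.47,0.47,0.47,0.47,0.47,0.47,0.47]
}}

```text
t: 25.25
position: [0.4015, -0.301, 0.0441]
eef_rot: [-0.001, 0.971, 0.24, -0.001]
wrist_force: [-0.5, 0.1, 1.1]
width: 0.473
finger_force: 0.0
```

```bash
python3 look.py
```

```text
top ([360.8, 152.3], 501, 25, 26, [0.7521, -0.184]) plain tray [0.035 0.   ]
top ([237.9, 161.2], 506, 25, 25, [0.7322, 0.1628]) handle tray [ 0.037 -0.001]
top ([237.8, 189.1], 508, 25, 26, [0.6532, 0.1641]) handle tray [-0.042 -0.   ]
top ([396.2, 258.8], 499, 25, 25, [0.4494, -0.2757]) plain tray [-0.276 -0.058]
scene ([221.9, 205.9], 581, 30, 25, [0.4522, -0.2741]) plain tray [-0.273 -0.057]
scene ([387.3, 307.9], 795, 33, 31, [0.6551, 0.1654]) handle tray [-0.04   0.001]
scene ([224.0, 321.4], 831, 34, 32, [0.7543, -0.1821]) plain tray [0.038 0.002]
scene ([381.9, 340.0], 866, 35, 33, [0.7335, 0.1642]) handle tray [0.038 0.001]
25.35 [ 0.40313055 -0.30221985  0.04592122] 0.4834008767047293 [-0.67928177 -0.05080018  0.54322026]
```

Call:
{"name": "send_rows", "arguments": {
  "turn": [
    [0,0,0],
    [0,0,0],
    [0,0,0],
    [0,0,0],
    [0,0,0],
    [0,0,0],
    [0,0,0],
    [0,0,0],
    [0,0,0],
    [0,0,0],
    [0,0,0],
    [0,0,0],
    [0,0,0],
    [0,0,0],
    [0,0,0],
    [0,0,0],
    [0,0,0],
    [0,0,0]
  ],
  "travel": [
    [0,0,0.012],
    [0,0,0.012],
    [0,0,0.006],
    [0.008,0,0],
    [0.014,0,0],
    [0.014,0,0],
    [0.014,0,0],
    [0.014,0,0],
    [0.014,0,0],
    [0.014,0,0],
    [0.014,0,0],
    [0.014,0,0],
    [0.014,0,0],
    [0.014,0,0],
    [0.014,0,0],
    [0.006,0,0],
    [0.002,0,0],
    [0,0,0]
  ],
  "fingers": [0.47,0.47,0.47,0.47,0.47,0.47,0.47,0.47,0.47,0.47,0.47,0.47,0.47,0.47,0.47,0.47,0.47,0.47]
}}

```text
t: 27.6
position: [0.5533, -0.2229, 0.0152]
eef_rot: [-0.0, 0.971, 0.24, 0.0]
wrist_force: [-0.6, -0.3, -0.6]
width: 0.468
finger_force: 0.1
```

Call:
{"name": "send_rows", "arguments": {
  "turn": [
    [0,0,0.124],
    [0,0,0.124],
    [0,0,0.124],
    [0,0,0]
  ],
  "travel": [
    [0,-0.0053,0],
    [0,-0.0053,0],
    [0,-0.0053,0],
    [0,0,0]
  ],
  "fingers": [0.47,0.47,0.47,0.47]
}}

```text
t: 28.1
position: [0.5478, -0.2078, 0.0153]
eef_rot: [0.0, 0.998, 0.058, -0.0]
wrist_force: [-0.7, -0.2, 0.5]
width: 0.47
finger_force: 0.0
```

```bash
python3 look.py; python3 - <<'E'
from h import *
c=viewer.capture("wrist"); cv2.imwrite("pics/w6.png",c["image"][:,:,::-1])
E
```

```text
top ([360.8, 152.3], 500, 25, 26, [0.7521, -0.184]) plain tray [0.035 0.   ]
top ([237.9, 161.2], 504, 25, 25, [0.7322, 0.1629]) handle tray [ 0.037 -0.001]
top ([237.8, 189.1], 507, 25, 25, [0.6533, 0.1641]) handle tray [-0.042 -0.   ]
scene ([235.5, 257.9], 674, 32, 27, [0.5917, -0.2009]) plain tray [-0.126  0.001]
scene ([387.4, 307.9], 795, 34, 31, [0.655, 0.1655]) handle tray [-0.04   0.001]
scene ([224.0, 321.4], 830, 34, 32, [0.7543, -0.1822]) plain tray [0.038 0.002]
scene ([382.0, 340.1], 868, 35, 33, [0.7336, 0.1644]) handle tray [0.039 0.001]
28.2 [ 0.54787517 -0.20846052  0.01533387] 0.11619031814863019 [-0.64521364  0.34951916  0.5381339 ]
```

View pics/w6.png

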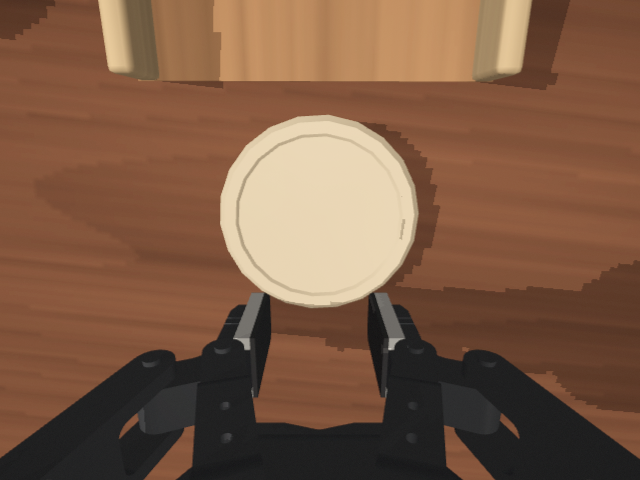

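The coaster is at (319,211), seated and aligned with the plain tray.

Call:
{"name": "send_rows", "arguments": {
  "turn": [
    [0,0,0],
    [0,0,0],
    [0,0,0],
    [0,0,0],
    [0,0,0],
    [0,0,0],
    [0,0,0],
    [0,0,0],
    [0,0,0],
    [0,0,0],
    [0,0,0],
    [0,0,0],
    [0,0,0],
    [0,0,0],
    [0,0,0]
  ],
  "travel": [
    [0.008,0,0],
    [0.014,0,0],
    [0.014,0,0],
    [0.014,0,0],
    [0.014,0,0],
    [0.014,0,0],
    [0.009,0,0],
    [0.004,0,0],
    [0.002,0,0],
    [-0.01,0,0],
    [0,0,-0.045],
    [0,0,-0.05],
    [0,0,-0.05],
    [-0.05,0,0],
    [0,0,0]
  ],
  "fingers": [0.47,0.47,0.47,0.47,0.47,0.47,0.47,0.47,0.47,0.47,0.47,0.47,0.47,0.47,0.47]
}}

```text
t: 30.12
position: [0.5754, -0.206, 0.1602]
eef_rot: [-0.0, 0.998, 0.055, -0.002]
wrist_force: [0.1, -0.3, -0.7]
width: 0.47
finger_force: 0.0
```

```bash
python3 look.py; python3 - <<'E'
from h import *
c=viewer.capture("scene"); cv2.imwrite("pics/end.png",c["image"][:,:,::-1])
E
```

```text
top ([237.9, 161.2], 504, 25, 25, [0.7322, 0.1629]) handle tray [ 0.037 -0.001]
top ([237.8, 189.1], 509, 26, 25, [0.6533, 0.1641]) handle tray [-0.042 -0.   ]
scene ([226.5, 307.4], 1589, 39, 60, [0.7204, -0.1861]) plain tray [0.004 0.002]
scene ([387.3, 307.9], 795, 33, 31, [0.655, 0.1654]) handle tray [-0.04   0.001]
scene ([381.8, 340.0], 870, 34, 33, [0.7336, 0.1641]) handle tray [0.039 0.   ]
30.225 [ 0.57976897 -0.20471544  0.16042819] 0.11277723862106465 [ 1.1056036   0.95261148 -0.82707266]
```

View pics/end.png

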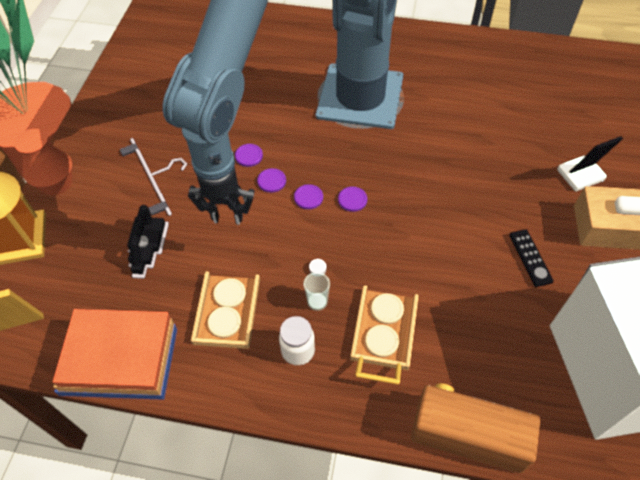

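Two coasters now lie in each tray: (387,308) and (382,340) in the handle tray, (229,293) and (224,322) in the plain tray. The other objects are where they were.

Call:
{"name": "send_rows", "arguments": {
  "turn": [
    [0,0,0],
    [0,0,0]
  ],
  "travel": [
    [0,0,0],
    [0,0,0]
  ],
  "fingers": [0.47,0.47]
}}

```text
t: 30.52
position: [0.5812, -0.2042, 0.16]
eef_rot: [-0.0, 0.998, 0.057, 0.0]
wrist_force: [0.0, -0.5, -1.2]
width: 0.472
finger_force: 0.0
```

```bash
python3 -c "
from workcell import manip
print(manip.sign_off())"
```

```text
the job is handed in; nothing more can be done
None
```

All four coasters were slid in alternately, handle tray first, and two now lie inside each tray with the other things where they were; I handed the job in at about 31 s, and no verdict came back.

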